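# Bed the flat of a bottom-bracket barrel in its V-block

### The arm

A 6-joint arm with a two-finger parallel gripper is mounted at the origin on the work surface. World frame = base frame: x ahead of the robot, y to its left, z up, the work surface at z = 0. Lengths are in m, angles in rad, forces in N, time in s.
With the tool pointing down it reaches from about 0.325 to 0.775 m from the base axis. Payload 5.5 kg.
Tool frame: the origin (TCP) lies on the centre line of the jaws, within the pads' length; the fingertips stand 11 mm ahead of it and the grasp point (between the pads) lies 8 mm behind it; z points along the fingers, y is the line along which they close (so a half turn about z gives the same grasp; the last joint's range is limited). The gripper opens to 88 mm and grips with 3 to 60 N. Pads are 20 mm wide; open, the fingers measure 115 mm over their backs; the gripper's body (75 mm by 178 mm) begins 61 mm behind the grasp point.
Start: joints at [1.174, 0.091, 1.231, -0, 1.82, -0.057], TCP at [0.2, 0.566, 0.234] pointing down, gripper open.
Joint ranges: [-2.87, 2.87], [-0.86, 2.18], [0.17, 2.46], [-1.51, 4.65], [0.06, 2.69], [-2.65, 2.65]. Speed limits (rad/s): [2.57, 2.57, 3.01, 3.14, 3.14, 3.14].

### API

Orientations are given as [roll, pitch, yaw] about the fixed x, y, z axes, in that order (R = Rz(yaw) Ry(pitch) Rx(roll)).
In Python, from bench import * gives the robot as it stands.
- The arm moves only by the tool arm_command, never from a script. Its argument "rows" is a list of rows, each a list of 3 entries, a list of its own where there are three numbers: the shift along the tool's x, y, z in m, then the turn, a rotation vector about the tool's x, y, z in degrees, then the gripper's target within -1 to 1 (shut at 1, half-way at 0, fully open at -1). A call has 1 to 12 rows; each row is the pose to reach, as a shift and turn from the pose commanded when the call began, along the tool's axes at that moment; what a row does not reach only later rows make up. A row lasts 1/12 s, in which the tool goes at most 41.7 mm and 7.16 degrees, less where a joint would pass 70% of its speed; a pose out of reach is approached as far as the arm can. A call with a gripper value outside its range is refused whole. The fingers move at their own pace and stop on an object; "grip_force" is the grip in N (left out, the last holds). Time passes only in rows, so rows that repeat a pose let the fingers close. It gives the time, the measured TCP pose, the force, the opening and the grip force at its end, in the units of the state.
- read_state(): the state, without advancing time (a new reading comes with each control period).
- capture(name): name is "side" or "top" or "wrist"; returns the picture (480x640x3 uint8, blue, green, red); there is no depth.
- calibration(name): a dict with "K" (3x3 intrinsics, pixels), "dist" ([k1, k2, p1, p2, k3] as OpenCV has them; the pictures are not rectified), "view" (4x4, takes a point from world to camera coordinates). Camera axes: x right, y down, z forward; pixel columns grow to the right and rows downward; lengths in m; the calibration is good to about 2 mm. A picture is of the moment at which its call begins: read the wrist's pose just before it. calibration takes no time and is no camera call; for the wrist camera it gives the pose at the moment of the call.
- job_done(): hands the job in; it is judged then, once.
The state is a dict: "time": time; "q": joint angles; "joint_velocities": joint speeds; "effort": joint torques, N m; "tcp_pos": TCP position; "orientation": TCP orientation; "contact_force": force on the tool from outside, world axes, zero at the start; "moment": the same for the moment, N m; "width": finger opening in m; "gripper_force": force on a finger pad.
Only numpy, scipy, OpenCV 4.12 (cv2) and the standard library are available. Lean on these libraries where they do the work, as an engineer would, in place of code of your own. Each camera call takes 0.05 s, during which the arm holds its last target. There are 200 camera calls.

### The job

Two eccentric bottom-bracket barrels lie in V-blocks on the bicycle bench. Take the silver one with the red knob: swing its leaning pin up so that the barrel rolls in its groove until its milled flat drops onto the groove face and the pin stands upright, without lifting the barrel out of the V-block. Let go of it there, and leave the dark barrel with the black knob as it is.

Things in the scene. Friction and masses are not known exactly. Their poses are not given: they have to be found in the camera images.
- flat_barrel: silver barrel, loose, 0.45 kg, 54 mm dia, 84 mm long, lying in the V-groove. Origin at its centre on its axis; x along its axis and the groove; z along its radial turning pin (steel, 8 mm dia, at mid-length). Blue-inked milled flat, 4.5 mm deep, faces (0,+1,-1)/sqrt(2) in its frame. At the start the pin leans 42 degrees to the block's -y side. Friction holds it where it is left.
- flat_knob (a point): centre of the red ball knob (20 mm dia) on the silver barrel's pin, 85 mm from the barrel's axis; 116 mm above the table at the start, 135 mm when the flat is bedded. About 2 N along its arc turns the barrel (push inward and up along the arc: level pushes jam); as the pin comes upright the flat drops onto the groove's +y face and turning stiffens.
- vee_block: fixed steel V-block under the silver barrel, 90 long, 84 wide, 45 mm high, on a green base 100 x 110 mm. Origin: centre of its underside; z up, x along the groove. 45-degree faces meet 15 mm above the table at y = 0. The barrel's axis lies at y 0, z 53 mm while round; at y +3.2, z 50 mm with the flat bedded on the +y face, pin upright.
- plain_knob (a point): centre of the black ball knob (20 mm dia) of the other barrel: dark, same size, fully round without a flat, in a second, equal V-block; its pin leans 20 degrees. To be left alone.
Not all that is in view belongs to the job. Leave any orange or purple look-alike of the flat_barrel alone.

How it is judged:
At the end, for the whole second after the job is handed in: Silver barrel at rest in its V-block, flat on the +y face: pin within 11 degrees of upright, axis within 11 degrees of the groove, centre within 30 mm of the block's centre along the groove and about 10 mm of the bedded place across it and in height; black knob within 20 mm of its start (angle between flat_barrel's own z axis and vertical below 0.2 rad and angle between the x axis of flat_barrel and the x axis of vee_block, either way round below 0.2 rad and x of flat_barrel in the frame of vee_block between -0.03 and 0.03 m and y of flat_barrel in the frame of vee_block between -0.008 and 0.012 m and z of flat_barrel in the frame of vee_block between 0.04 and 0.06 m and linear speed of flat_barrel below 0.02 m/s and distance of plain_knob from where it was at the start of the episode below 0.02 m); the robot touches nothing.
It fails at once if the silver barrel is lifted out of its V-block (raised by more than 20 mm) (z of flat_barrel in the frame of vee_block above 0.073 m).
It fails at once if the dark barrel is disturbed (its black knob moved by more than 20 mm) (distance of plain_knob from where it was at the start of the episode above 0.02 m).
It also fails if it takes over 29 s, if anything falls off the work surface, if the arm or the gripper's body presses on something with over 40 N, if the wrist force passes 120 N, or if a joint passes its speed limit or range.

## Working session

There is one attempt and no reset: what is moved stays moved. The work goes in short steps, Python scripts to look and compute and a tool call to move; the robot and the scene stay as the last step left them, time stands still between calls to the robot, and variables do not carry over. Pictures are saved under pics/ and viewed, at most 10 in all, crops included, and the job is handed in when it is done.

Besides the shell and the picture viewer there is one more tool, called as name(argument=value, ...) on one line, values as JSON. arm_command: Moves the arm, as the interface text tells. Its arguments: {"type":"object","properties":{"rows":{"type":"array"},"grip_force":{"type":"number"}},"required":["rows"]}

```bash
mkdir -p pics; ls; python3 - <<'E'
from bench import *
import cv2,numpy as np
s=read_state();print(s)
for n in("side","top"):
    im=capture(n);cv2.imwrite(f"pics/{n}0.png",im);c=calibration(n);print(n,c)
E
```

```text
pics
{'time': 0.0, 'q': array([ 1.17426759e+00,  9.18766421e-02,  1.23187427e+00, -2.49015190e-05,
        1.81982142e+00, -5.66858023e-02]), 'joint_velocities': array([ 0.00027048,  0.00048964,  0.00094488, -0.00022856,  0.00062456,
       -0.00077159]), 'effort': array([-1.42867848e-03, -4.46433949e+01, -4.06459701e+01,  6.94496697e-02,
        2.89135287e-02, -1.29476448e-04]), 'tcp_pos': array([0.19989598, 0.56542394, 0.23250279]), 'orientation': array([-3.13961478e+00, -8.80530199e-05,  2.80174352e+00]), 'contact_force': array([-0.10711847, -0.29047933, -1.41054151]), 'moment': array([-0.00634119, -0.02541905,  0.02929846]), 'gripper_force': 0.0, 'width': 0.0879277906934032}
side {'K': array([[444.20858058,   0.        , 314.9182773 ],
       [  0.        , 444.20858058, 233.10910816],
       [  0.        ,   0.        ,   1.        ]]), 'dist': array([0.00203788, 0.        , 0.        , 0.        , 0.        ]), 'view': array([[ 0.87708826, -0.48031871,  0.00318239, -0.43806873],
       [-0.32849873, -0.60466406, -0.72558249,  0.16947111],
       [ 0.35043513,  0.63535447, -0.68812783,  0.71605721],
       [ 0.        ,  0.        ,  0.        ,  1.        ]])}
top {'K': array([[457.86298444,   0.        , 316.68651398],
       [  0.        , 457.86298444, 241.70773508],
       [  0.        ,   0.        ,   1.        ]]), 'dist': array([-0.00231399,  0.        ,  0.        ,  0.        ,  0.        ]), 'view': array([[-0.02728409, -0.99961787,  0.00443807, -0.11057802],
       [-0.98117781,  0.02593119, -0.19135744,  0.45762779],
       [ 0.19116923, -0.00957555, -0.98151038,  0.93333516],
       [ 0.        ,  0.        ,  0.        ,  1.        ]])}
```

View pics/top0.png

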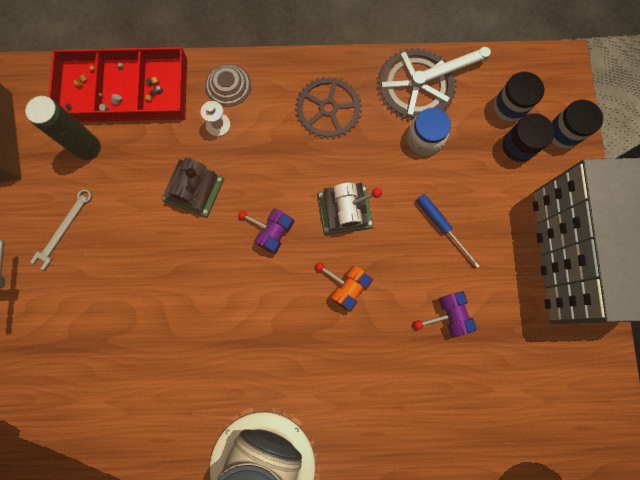

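View pics/side0.png

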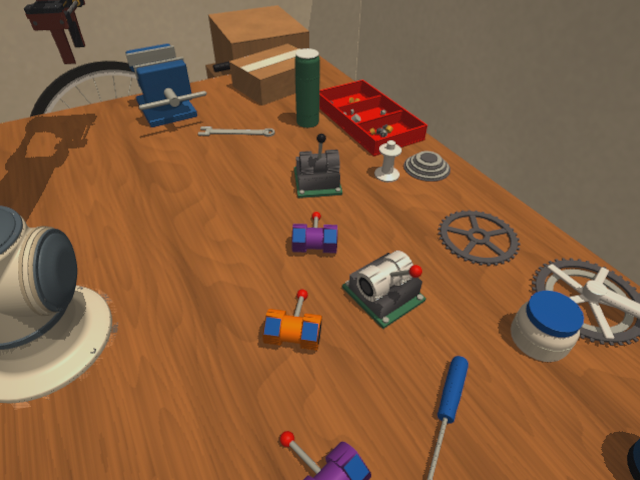

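Candidates with red knobs (top view): purple (242,215) and (418,325), orange (320,267), and the silver barrel in the V-block with its knob at (377,193), side view (416,271). Only the last is silver and in a groove. The black-knobbed dark barrel is at (190,180). Next I'll triangulate and make one enlarged crop.

```bash
cat > h.py <<'E'
import cv2,numpy as np
def ray(c,p):
    u=cv2.undistortPoints(np.array([[p]],float),c["K"],c["dist"])[0,0]
    R=c["view"][:3,:3];t=c["view"][:3,3]
    d=R.T@np.array([u[0],u[1],1.]);return -R.T@t,d/np.linalg.norm(d)
def onz(c,p,z):
    o,d=ray(c,p);return o+d*(z-o[2])/d[2]
def tri(c1,p1,c2,p2):
    A=np.zeros((3,3));b=np.zeros(3)
    for o,d in(ray(c1,p1),ray(c2,p2)):
        P=np.eye(3)-np.outer(d,d);A+=P;b+=P@o
    x=np.linalg.solve(A,b);return x,[np.linalg.norm(np.cross(x-o,d)) for o,d in(ray(c1,p1),ray(c2,p2))]
def blob(im,p,kind,r=22):
    h=cv2.cvtColor(im,cv2.COLOR_BGR2HSV)
    if kind=="red": m=cv2.inRange(h,(0,190,90),(5,255,255))|cv2.inRange(h,(174,190,90),(180,255,255))
    k=np.zeros_like(m);cv2.circle(k,p,r,255,-1);m&=k
    n,l,s,ce=cv2.connectedComponentsWithStats(m);i=1+np.argmax(s[1:,4]);return ce[i],s[i]
E
python3 - <<'E'
from h import *
from bench import calibration
T=cv2.imread("pics/top0.png");S=cv2.imread("pics/side0.png");ct,cs=calibration("top"),calibration("side")
a,sa=blob(T,(377,193),"red");b,sb=blob(S,(416,271),"red");print(a,sa,b,sb)
print("knob",tri(ct,a,cs,b))
h=cv2.cvtColor(T,cv2.COLOR_BGR2HSV)
for n,im,c,p in(("top",T,ct,(345,208)),("side",S,cs,(384,290))):
    h=cv2.cvtColor(im,cv2.COLOR_BGR2HSV);m=cv2.inRange(h,(40,60,25),(85,255,255))
    k=np.zeros_like(m);cv2.circle(k,p,48,255,-1);m&=k
    q=np.argwhere(m)[:,::-1].astype(np.int32);r=cv2.minAreaRect(q);bx=cv2.boxPoints(r)
    hull=cv2.convexHull(q);ap=cv2.approxPolyDP(hull,6,True)[:,0]
    print(n,len(q),ap.tolist());print([onz(c,x,0.004).round(4).tolist() for x in ap])
A=cv2.resize(T[160:250,300:400],None,fx=4,fy=4,interpolation=2);B=cv2.resize(S[235:335,330:430],None,fx=4,fy=4,interpolation=2)
A=cv2.copyMakeBorder(A,0,40,0,0,0);cv2.imwrite("pics/crop.png",np.hstack([A,B]))
E
```

```text
[376.49275362 192.30434783] [372 188  10  10  69] [415.45299145 270.61538462] [410 265  12  12 117]
knob (array([ 0.53805986, -0.2452113 ,  0.11678281]), [np.float64(0.0007466008769869472), np.float64(0.0007466008769870332)])
top 154 [[372, 226], [325, 233], [318, 193], [364, 186]]
[[0.495, -0.2482, 0.004], [0.4817, -0.1423, 0.004], [0.575, -0.1293, 0.004], [0.5889, -0.2346, 0.004]]
side 620 [[425, 298], [382, 327], [343, 284]]
[[0.5907, -0.2321, 0.004], [0.4904, -0.2457, 0.004], [0.4818, -0.1369, 0.004]]
```

View pics/crop.png

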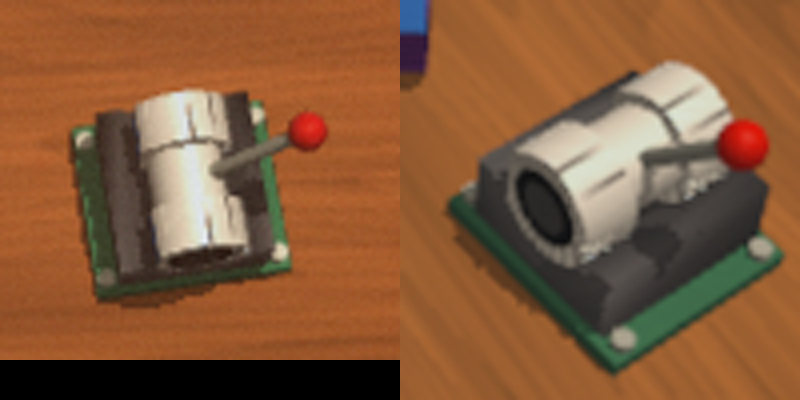

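The crop confirms it: a silver barrel in the V-block with its pin leaning to the robot's right and the red knob on it. The block is at about (0.5355, -0.187) with yaw about 7.7°. The knob is at (0.538, -0.245, 0.117), which fits a 42° lean to block -y. Plan: hold the knob across the groove direction (tool yaw 97.7°) and lead it along the arc.

```bash
cat >> h.py <<'E'
from scipy.spatial.transform import Rotation as Ro
def rel(s,p,yaw):
    R=Ro.from_euler("xyz",s["orientation"]);T=Ro.from_euler("xyz",[np.pi,0,np.radians(yaw)])
    return (R.inv().apply(np.array(p)-s["tcp_pos"])).round(4),np.degrees((R.inv()*T).as_rotvec()).round(2)
E
python3 - <<'E'
from h import *
from bench import *
s=read_state();print(rel(s,[.538,-.245,.20],97.7))
E
```

```text
(array([-0.5889, -0.6514,  0.0337]), array([-9.000e-02,  5.000e-02,  6.283e+01]))
```

arm_command(rows=[[[-0.589,-0.651,0.0],[0,0,62.8],-0.2],[[-0.589,-0.651,0.0],[0,0,62.8],-0.2],[[-0.589,-0.651,0.0],[0,0,62.8],-0.2],[[-0.589,-0.651,0.0],[0,0,62.8],-0.2],[[-0.589,-0.651,0.0],[0,0,62.8],-0.2],[[-0.589,-0.651,0.0],[0,0,62.8],-0.2],[[-0.589,-0.651,0.0],[0,0,62.8],-0.2],[[-0.589,-0.651,0.0],[0,0,62.8],-0.2],[[-0.589,-0.651,0.0],[0,0,62.8],-0.2],[[-0.589,-0.651,0.0],[0,0,62.8],-0.2],[[-0.589,-0.651,0.0],[0,0,62.8],-0.2],[[-0.589,-0.651,0.0],[0,0,62.8],-0.2]], grip_force=8)

```text
time: 1.1
tcp_pos: [0.3928, 0.1023, 0.2335]
orientation: [3.141, -0.0, 1.706]
contact_force: [1.2, 0.1, -0.2]
width: 0.0529
gripper_force: 0.0
```

```bash
python3 - <<'E'
from h import *
from bench import *
s=read_state();print(s["time"],s["tcp_pos"],s["orientation"],s["width"],rel(s,[.538,-.245,.20],97.7))
E
```

```text
1.1 [0.3927503  0.10233443 0.23348213] [ 3.14134419e+00 -7.65777072e-05  1.70589963e+00] 0.05292313003986301 (array([-0.3637,  0.0971,  0.0335]), array([ 0.01, -0.  ,  0.04]))
```

arm_command(rows=[[[-0.364,0.097,0.033],[0,0,0],-0.2],[[-0.364,0.097,0.033],[0,0,0],-0.2],[[-0.364,0.097,0.033],[0,0,0],-0.2],[[-0.364,0.097,0.033],[0,0,0],-0.2],[[-0.364,0.097,0.033],[0,0,0],-0.2],[[-0.364,0.097,0.033],[0,0,0],-0.2],[[-0.364,0.097,0.033],[0,0,0],-0.2],[[-0.364,0.097,0.033],[0,0,0],-0.2],[[-0.364,0.097,0.033],[0,0,0],-0.2],[[-0.364,0.097,0.033],[0,0,0],-0.2],[[-0.364,0.097,0.033],[0,0,0],-0.2],[[-0.364,0.097,0.033],[0,0,0],-0.2]])

```text
time: 2.1
tcp_pos: [0.5375, -0.2431, 0.1999]
orientation: [-3.14, -0.001, 1.705]
contact_force: [0.8, 0.8, -0.1]
width: 0.0529
gripper_force: 0.0
```

```bash
python3 - <<'E'
from h import *
from bench import *
s=read_state();c=calibration("wrist");im=capture("wrist");cv2.imwrite("pics/w1.png",im)
pr=cv2.projectPoints(np.array([[.538,-.245,.1165]]),cv2.Rodrigues(c["view"][:3,:3])[0],c["view"][:3,3],c["K"],c["dist"])[0][0,0]
b,st=blob(im,tuple(int(v) for v in pr),"red",90);print(s["time"],s["tcp_pos"],pr,b,st,onz(c,b,.1165))
k=onz(c,b,.1165);print(rel(s,[k[0],k[1],.1085],97.7))
E
```

```text
2.1 [ 0.53750437 -0.24308914  0.19991339] [324.89319496 253.256179  ] [326.00401606 252.13052209] [314 240  25  26 498] [ 0.53868485 -0.24404389  0.1165    ]
(array([-0.0012,  0.0012,  0.0914]), array([-0.07, -0.08,  0.  ]))
```

View pics/w1.png

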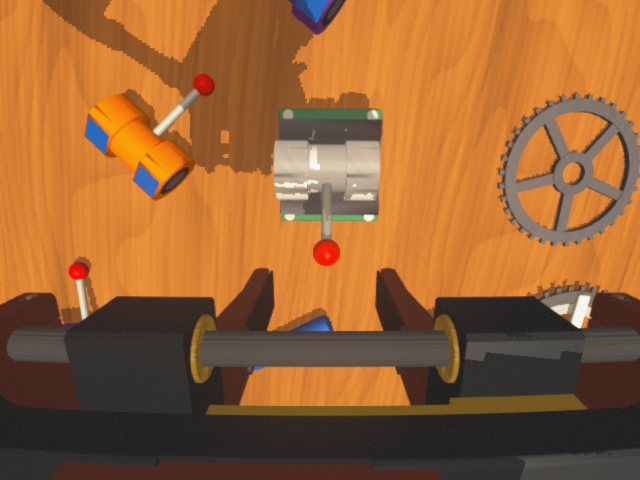

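The wrist view shows the red knob at (326,252), centred between the fingers, with the groove parallel to the closing line. I'll go down and close gently.

arm_command(rows=[[[-0.001,0.001,0.03],[0,0,0],-0.2],[[-0.001,0.001,0.06],[0,0,0],-0.2],[[-0.001,0.001,0.08],[0,0,0],-0.2],[[-0.001,0.001,0.091],[0,0,0],-0.2],[[-0.001,0.001,0.091],[0,0,0],-0.2],[[-0.001,0.001,0.091],[0,0,0],1],[[-0.001,0.001,0.091],[0,0,0],1],[[-0.001,0.001,0.091],[0,0,0],1],[[-0.001,0.001,0.091],[0,0,0],1],[[-0.001,0.001,0.091],[0,0,0],1],[[-0.001,0.001,0.091],[0,0,0],1],[[-0.001,0.001,0.091],[0,0,0],1]], grip_force=10)

```text
time: 3.15
tcp_pos: [0.5391, -0.2446, 0.1104]
orientation: [3.141, 0.001, 1.705]
contact_force: [-1.0, -0.4, 3.0]
width: 0.0188
gripper_force: 10.0
```

```bash
python3 - <<'E'
from h import *
from bench import *
s=read_state();print(s["time"],s["tcp_pos"],s["contact_force"],s["width"],s["gripper_force"])
# arc: displacement of knob in block frame (inward, up) from lean 42 to 0 and a bit beyond
f=lambda a:(lambda d:np.array([-85*np.sin(np.radians(a))+.7071*d,53+85*np.cos(np.radians(a))-.7071*d]))(27-27*np.cos(np.radians(max(33.56-abs(a),0))))
for a in range(42,-5,-3):print(a,(f(a)-f(42)).round(1))
R=Ro.from_euler("xyz",s["orientation"]).as_matrix();print(R[:,0],R[:,2])
E
```

```text
3.15 [ 0.53906768 -0.24458716  0.11039502] [-1.01985825 -0.40507607  2.99481779] 0.01876215767582676 10.000230520963669
42 [0. 0.]
39 [3.4 2.9]
36 [6.9 5.6]
33 [10.6  8.1]
30 [14.4 10.4]
27 [18.4 12.4]
24 [22.6 14.2]
21 [26.9 15.7]
18 [31.3 17. ]
15 [35.9 17.9]
12 [40.5 18.6]
9 [45.3 19.1]
6 [50.2 19.2]
3 [55.1 19.1]
0 [60.1 18.7]
-3 [64.  19.1]
[-0.13422362  0.99095057 -0.00099282] [ 8.07404961e-04 -8.92521188e-04 -9.99999276e-01]
```

arm_command(rows=[[[0.0017,0,-0.0015],[0,0,0],1],[[0.0034,0,-0.0029],[0,0,0],1],[[0.0052,0,-0.0043],[0,0,0],1],[[0.0069,0,-0.0056],[0,0,0],1],[[0.0088,0,-0.0069],[0,0,0],1],[[0.0106,0,-0.0081],[0,0,0],1],[[0.0125,0,-0.0093],[0,0,0],1],[[0.0144,0,-0.0104],[0,0,0],1],[[0.0164,0,-0.0114],[0,0,0],1],[[0.0184,0,-0.0124],[0,0,0],1],[[0.0205,0,-0.0133],[0,0,0],1],[[0.0226,0,-0.0142],[0,0,0],1]])

```text
time: 4.15
tcp_pos: [0.5362, -0.2227, 0.1256]
orientation: [3.14, 0.003, 1.705]
contact_force: [-1.9, -6.3, 8.0]
width: 0.0188
gripper_force: 10.0
```

```bash
python3 - <<'E'
from h import *
from bench import *
s=read_state();S=capture("side");T=capture("top")
A=cv2.resize(T[140:250,290:400],None,fx=3.6,fy=3.6);B=cv2.resize(S[200:310,330:440],None,fx=3.6,fy=3.6)
cv2.imwrite("pics/c2.png",np.hstack([A,B]));print(s["tcp_pos"],s["contact_force"],s["width"])
E
```

```text
[ 0.5362243  -0.22271777  0.12562877] [-1.92661295 -6.33789578  7.99553761] 0.018801742767259693
```

View pics/c2.png

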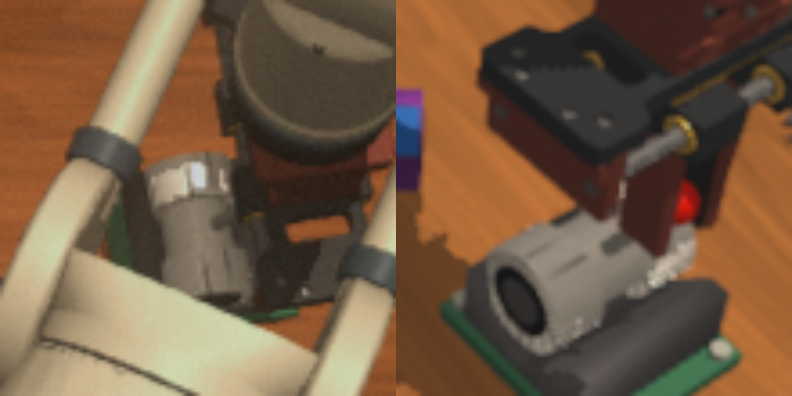

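arm_command(rows=[[[0,0,-0.0012],[0,0,0],1],[[0.0021,0,-0.002],[0,0,0],1],[[0.0043,0,-0.0027],[0,0,0],1],[[0.0065,0,-0.0034],[0,0,0],1],[[0.0087,0,-0.004],[0,0,0],1],[[0.011,0,-0.0045],[0,0,0],1],[[0.0133,0,-0.0049],[0,0,0],1]])

```text
time: 4.83
tcp_pos: [0.5346, -0.2097, 0.1312]
orientation: [3.139, 0.004, 1.705]
contact_force: [-1.9, -6.7, 10.8]
width: 0.019
gripper_force: 10.0
```

```bash
python3 - <<'E'
from h import *
from bench import *
s=read_state();w=calibration("wrist");W=capture("wrist");S=capture("side")
B=cv2.resize(S[200:310,330:440],None,fx=3.6,fy=3.6);A=cv2.resize(W[60:335,190:465],(396,396))
cv2.imwrite("pics/c3.png",np.hstack([A,B]));print(s["tcp_pos"],s["contact_force"],s["moment"],s["width"])
E
```

```text
[ 0.53463209 -0.20967497  0.13119816] [-1.93732266 -6.68706272 10.82275818] [-1.10536664e+00  3.25314117e-01 -6.98115996e-04] 0.019006487982171066
```

View pics/c3.png

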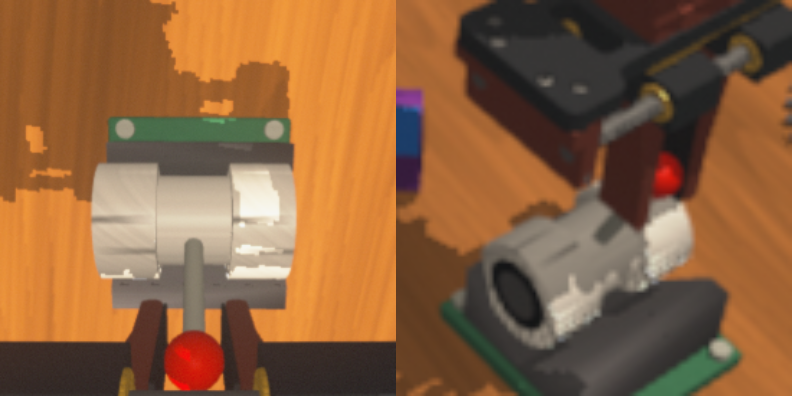

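```bash
cat >> h.py <<'E'
def bore(S):
    g=cv2.cvtColor(S,cv2.COLOR_BGR2GRAY);out=[]
    m=cv2.inRange(g,0,48);k=np.zeros_like(m);cv2.circle(k,(366,284),13,255,-1);m&=k
    n,l,s,ce=cv2.connectedComponentsWithStats(m);i=1+np.argmax(s[1:,4]);return ce[i],s[i]
yaw=np.radians(7.7);BX=np.array([np.cos(yaw),np.sin(yaw),0]);BY=np.array([-np.sin(yaw),np.cos(yaw),0]);C=np.array([.5355,-.187,0])
def blk(p): d=np.asarray(p)-C;return (np.array([d@BX,d@BY,d[2]])*1000).round(1)
def check():
    from bench import capture,calibration,read_state
    s=read_state();cw=calibration("wrist");W=capture("wrist");S=capture("side");cs=calibration("side")
    cv2.imwrite("pics/W.png",W);cv2.imwrite("pics/S.png",S)
    a,sa=blob(W,(325,310),"red",60);b,sb=blob(S,(400,250),"red",40)
    print("t",s["time"],"tcp",blk(s["tcp_pos"]),"F",s["contact_force"].round(1));k,e=tri(cw,a,cs,b)
    print("red",a.round(1),sa,b.round(1),sb,"knob blk",blk(k),np.round(e,4))
    print("bore",bore(S))
E
python3 - <<'E'
from h import *
print("bore0",bore(cv2.imread("pics/side0.png")))
from bench import calibration
cs=calibration("side")
for y,z in((0,53),(0,60),(5,58),(3.2,50)):
    p=C-BX*(.042+.004)+BY*y/1000+np.array([0,0,z/1000]);print(y,z,cv2.projectPoints(p[None],cv2.Rodrigues(cs["view"][:3,:3])[0],cs["view"][:3,3],cs["K"],cs["dist"])[0][0,0])
check()
E
```

```text
bore0 (array([365.57228916, 286.48795181]), array([359, 277,  14,  19, 166], dtype=int32))
0 53 [366.49052346 286.08342266]
0 60 [366.84731305 283.3182608 ]
5 58 [364.72650993 282.21385038]
3.2 50 [365.05617621 286.04185354]
t 4.9333 tcp [ -3.9 -22.1 131.3] F [-1.2 -6.3  9.8]
red [324.3 310.7] [ 304  291   42   40 1341] [405.1 248.5] [401 242   9  13  79] knob blk [ -2.8 -26.9 136.5] [0.0012 0.0012]
bore (array([363.40384615, 281.65384615]), array([357, 273,  14,  18, 156], dtype=int32))
```

The bore has moved from (365.6,286.5) to (363.4,281.7). That means the barrel has rolled about 6 mm up and 6 mm across the +y face, and the tool is pressing about 11 N down the pin. I'll unload by easing outward along the pin, then bring the pin in with the weight partly carried, staying well under the 20 mm limit.

arm_command(rows=[[[0,0,0],[0,0,0],1],[[-0.0005,0,-0.001],[0,0,0],1],[[-0.001,0,-0.002],[0,0,0],1],[[-0.001,0,-0.003],[0,0,0],1],[[-0.001,0,-0.003],[0,0,0],1]], grip_force=20)

```text
time: 5.45
tcp_pos: [0.5343, -0.2092, 0.1316]
orientation: [3.142, -0.001, 1.706]
contact_force: [0.2, -2.3, 3.3]
width: 0.0188
gripper_force: 20.0
```

```bash
python3 -c "
from h import *
check()"
```

```text
t 5.45 tcp [ -4.2 -21.8 131.6] F [ 0.2 -2.3  3.3]
red [324.4 310.5] [ 305  290   40   41 1333] [404.8 248.4] [401 242   9  12  71] knob blk [ -3.1 -26.6 136.8] [0.0012 0.0012]
bore (array([363.40384615, 281.65384615]), array([357, 273,  14,  18, 156], dtype=int32))
```

arm_command(rows=[[[0,0,-0.001],[0,0,0],1],[[-0.0005,0,-0.002],[0,0,0],1],[[-0.001,0,-0.003],[0,0,0],1],[[-0.001,0,-0.003],[0,0,0],1],[[-0.001,0,-0.003],[0,0,0],1]])

```text
time: 5.97
tcp_pos: [0.534, -0.2102, 0.1337]
orientation: [-3.14, -0.001, 1.706]
contact_force: [-0.0, 0.3, -3.4]
width: 0.0185
gripper_force: 20.0
```

```bash
python3 -c "
from h import *
check()"
```

```text
t 5.9667 tcp [ -4.6 -22.7 133.7] F [-0.   0.3 -3.4]
red [324.4 310.3] [ 305  290   40   41 1332] [405.3 247.9] [402 242   8  12  71] knob blk [ -3.5 -27.5 138.8] [0.0013 0.0013]
bore (array([367.4   , 286.4125]), array([361, 278,  14,  18, 160], dtype=int32))
```

The barrel has slid back into the groove (bore at (367.4,286.4)), and the tool now carries about 3.5 N of its weight. Now I'll bring the knob in level.

arm_command(rows=[[[0.002,0,0],[0,0,0],1],[[0.004,0,0],[0,0,0],1],[[0.006,0,0],[0,0,0],1],[[0.008,0,0],[0,0,0],1],[[0.01,0,0],[0,0,0],1],[[0.012,0,0],[0,0,0],1],[[0.014,0,0],[0,0,0],1],[[0.016,0,0],[0,0,0],1],[[0.018,0,0],[0,0,0],1],[[0.02,0,0],[0,0,0],1],[[0.02,0,0],[0,0,0],1]])

```text
time: 6.98
tcp_pos: [0.5317, -0.1904, 0.1348]
orientation: [3.141, 0.0, 1.706]
contact_force: [-0.0, 0.7, -4.9]
width: 0.0185
gripper_force: 20.0
```

```bash
python3 - <<'E'
from h import *
check()
W=cv2.imread("pics/W.png");S=cv2.imread("pics/S.png")
cv2.imwrite("pics/c4.png",np.hstack([cv2.resize(W[60:335,190:465],(396,396)),cv2.resize(S[200:310,330:440],(396,396))]))
E
```

```text
t 6.9833 tcp [ -4.3  -2.9 134.8] F [-0.   0.7 -4.9]
red [324.4 310.9] [ 305  291   40   40 1281] [396.1 240. ] [393 234   8  12  72] knob blk [ -3.3  -7.7 139.9] [0.001 0.001]
bore (array([362.96774194, 282.50967742]), array([357, 274,  13,  18, 155], dtype=int32))
```

View pics/c4.png

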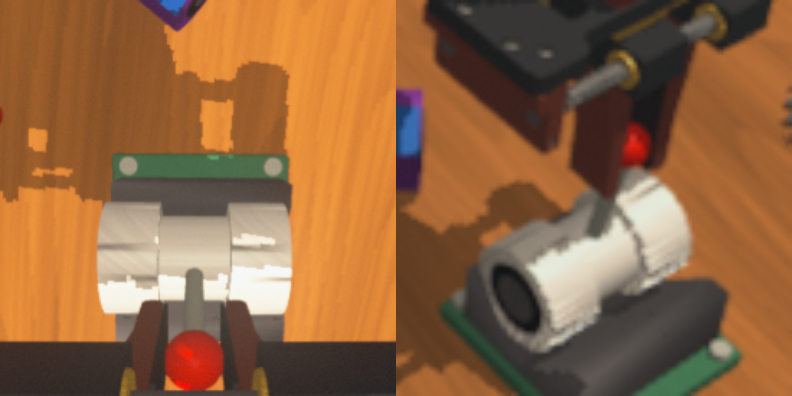

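The pin is now within about 6° of upright and the barrel hangs just off the faces (about 4.5 N). I'll loosen the grip to let it pivot, bring the knob over the bedded place, and lower.

arm_command(rows=[[[0.002,0,0.0],[0,0,0],1],[[0.004,0,0.001],[0,0,0],1],[[0.006,0,0.002],[0,0,0],1],[[0.006,0,0.003],[0,0,0],1],[[0.006,0,0.004],[0,0,0],1],[[0.006,0,0.005],[0,0,0],1],[[0.006,0,0.006],[0,0,0],1],[[0.006,0,0.006],[0,0,0],1]], grip_force=8)

```text
time: 7.75
tcp_pos: [0.531, -0.185, 0.1297]
orientation: [3.141, 0.001, 1.706]
contact_force: [-1.1, 0.9, 0.9]
width: 0.0192
gripper_force: 8.0
```

```bash
python3 -c "
from h import *
check()"
```

```text
t 7.75 tcp [ -4.2   2.6 129.7] F [-1.1  0.9  0.9]
red [324.3 312.3] [ 305  294   40   37 1157] [393.1 240.4] [390 234   8  13  75] knob blk [ -3.5  -2.6 135.1] [0.0007 0.0007]
bore (array([364.35   , 286.58125]), array([358, 278,  14,  19, 160], dtype=int32))
```

The bore shift of (-1.2,+0.1) px matches the bedded prediction of (-1.4,0), and the knob is at z 135. I'll press lightly, then open and retreat upward.

arm_command(rows=[[[0,0,0.001],[0,0,0],1],[[0,0,0.0015],[0,0,0],1],[[0,0,0.0015],[0,0,0],1],[[0,0,0],[0,0,0],0.4],[[0,0,0],[0,0,0],-0.2],[[0,0,0],[0,0,0],-0.2],[[0,0,0],[0,0,0],-0.2],[[0,0,0],[0,0,0],-0.2],[[0,0,-0.02],[0,0,0],-0.2],[[0,0,-0.05],[0,0,0],-0.2],[[0,0,-0.08],[0,0,0],-0.2],[[0,0,-0.1],[0,0,0],-0.2]])

```text
time: 8.85
tcp_pos: [0.5312, -0.1849, 0.2316]
orientation: [3.139, 0.001, 1.706]
contact_force: [-0.0, -0.5, 0.8]
width: 0.0526
gripper_force: 0.0
```

arm_command(rows=[[[-0.04,0,0],[0,0,0],-0.2],[[-0.08,0,0],[0,0,0],-0.2],[[-0.1,0,0],[0,0,0],-0.2],[[-0.1,0,0],[0,0,0],-0.2],[[-0.1,0,0],[0,0,0],-0.2]])

```text
time: 9.27
tcp_pos: [0.5441, -0.2846, 0.2277]
orientation: [-3.14, -0.001, 1.704]
contact_force: [0.5, 0.1, -1.0]
width: 0.0528
gripper_force: 0.0
```

```bash
python3 - <<'E'
from h import *
from bench import *
s=read_state();cw=calibration("wrist");W=capture("wrist");S=capture("side");cs=calibration("side")
pr=cv2.projectPoints((C+BY*.0032+[0,0,.135])[None],cv2.Rodrigues(cw["view"][:3,:3])[0],cw["view"][:3,3],cw["K"],cw["dist"])[0][0,0]
a,sa=blob(W,tuple(int(v) for v in pr),"red",60);b,sb=blob(S,(396,240),"red",30)
print(s["time"],s["tcp_pos"],s["contact_force"],pr,a,sa,b,sb);k,e=tri(cw,a,cs,b);print(blk(k),e,blk(onz(cw,a,.135)),blk(onz(cs,b,.135)),bore(S))
cv2.imwrite("pics/c5.png",np.hstack([cv2.resize(W,(400,300)),cv2.resize(S[200:335,310:490],(400,300))]))
E
```

```text
9.2667 [ 0.54406548 -0.28462835  0.22770299] [ 0.49555917  0.08673496 -1.0128788 ] [331.30988782 104.9502383 ] [324.53181077 108.69657423] [311  94  28  30 613] [390.52252252 240.1981982 ] [385 235  12  12 111]
[ -4.6   0.9 133.7] [np.float64(5.012545696877594e-05), np.float64(5.0125456968685384e-05)] [ -4.6   0.8 135. ] [-5.60e+00 -1.00e-01  1.35e+02] (array([364.03947368, 286.61184211]), array([358, 278,  13,  18, 152], dtype=int32))
```

View pics/c5.png

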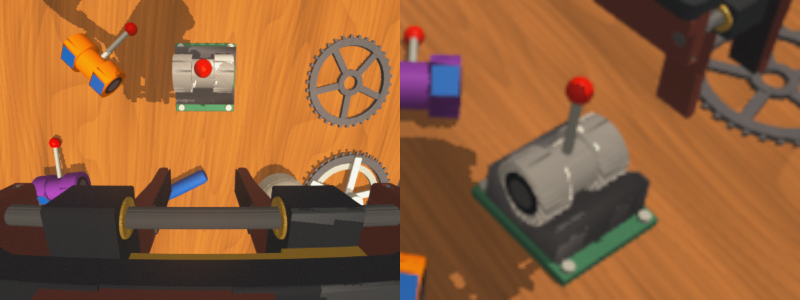

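The pin stands upright: the knob is within about 2.5 mm of the bedded spot, the bore is at the bedded position, and the gripper is clear. The dark barrel was never approached.

```bash
python3 -c "
from bench import *
print(job_done())"
```

```text
the job is handed in; nothing more can be done
None
```

I handed the job in at about 9.4 s: the silver barrel measured as bedded on its flat (pin within about 2° of upright) and released; partway through it rode about 6 mm up the +y face, and then hung a few mm clear of the groove faces before being lowered, well under the 20 mm limit; the arm never went near the dark barrel, though I did not re-measure it.

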